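# Drift a stuck dowel out of a newel post

## Task

An old dowel is stuck tight in the cross hole of the newel post. Take the drift from under the low tool riser, drive the dowel right through the post with it so that it drops in the wooden tray on the far side, then draw the drift all the way out again and lay it down flat on the bench. Leave the chisel, the offcut and the mallet undisturbed.

Things in the scene. Friction and masses are not known exactly. Their poses are not given: they have to be found in the camera images.
- newel: Pale wooden post fixed to the bench. Its square end is a block 90 (its x) by 120 (its y) by 85 mm high, with a turned spindle 310 mm long on its +x side and a 30 mm high stop on its -x side. Origin at the centre of the block's underside. A round bore of 24 mm diameter goes right through the block along its own y axis, 50 mm above the bench, from the mouth (-y face) to the exit (+y face).
- bore_mouth (a point): Centre of the bore's mouth in the post's -y face, where the drift goes in. Axes as the post's: +y points into the bore, which is 120 mm long.
- bore_exit (a point): Centre of the bore's exit in the post's +y face, above the near end of the tray.
- dowel_center (a point): Centre of the stuck wooden dowel, 22 mm diameter by 80 mm, inside the bore and along it (its y axis); its near end starts somewhere 25 to 40 mm inside the mouth. The tight bore holds it with about 9 to 20 N until it is almost completely out, so it must be pushed until its near end passes the exit face; then it falls.
- drift_center (a point): Middle of the drift, a tool 200 mm long along its own x axis, about 0.25 kg: round steel shank (16 mm diameter, 135 mm long) on the +x side, flat pale wooden handle (65 long, 34 wide, 16 mm thick, too wide for the bore) on the -x side. Centre of mass on the shank about 80 mm from the tip. It starts flat on the bench with the handle end (75 to 85 mm) under the riser's deck.
- drift_tip (a point): Centre of the drift's shank end, 100 mm along +x from the drift's middle. Held by the part of the shank that shows at the start, the drift cannot go right through the bore (the fingers meet the post): put it down, or leave it resting in the bore, and take it again by the handle.
- riser: Low wooden tool riser fixed to the bench, a deck 120 (its x, from -120 to 0) by 130 mm (its y), 10 mm thick, top at 36 mm, on two side legs 14 mm thick, open at both ends with 26 mm of height below the deck. Origin on the bench under the middle of the deck's front edge; +x points out of the front, the way the drift's shank sticks out.
- tray: Open wooden tray fixed to the bench against the exit side of the post, 140 (its x) by 190 (its y) by 32 mm high, walls and floor 6 mm. Origin at the centre of its underside.
- chisel: Bystander: carving chisel 200 mm long with a wooden handle and a flat blade, lying on the bench. Origin under its middle.
- offcut: Bystander: wood offcut 140 x 45 x 30 mm. Origin under its middle.
- mallet: Bystander: wooden mallet, head 100 x 60 x 55 mm with a handle 160 mm long. Origin on the underside level where handle and head meet.
Not all that is in view belongs to the job. Leave any pink look-alike of the part that bears drift_center alone.

How it is judged (in metres and radians):
On the way, in this order (a step that is already met when the one before it is completed fails the run):
1. the drift's tip is in the bore, at least 15 mm deep (y of drift_tip in the frame of bore_mouth between 0.015 and 0.14 m and distance between drift_tip and bore_exit below 0.107 m and angle between the x axis of drift_center and the y axis of bore_mouth, either way round below 0.2 rad), for 0.1 s.
2. the dowel has left the bore at the exit while the drift is still through it (tip at least 100 mm deep) (y of dowel_center in the frame of bore_exit above 0.034 m and z of dowel_center in the frame of bore_exit below -0.012 m and y of drift_tip in the frame of bore_mouth above 0.1 m and angle between the x axis of drift_center and the y axis of bore_mouth, either way round below 0.2 rad), for 0.05 s.
3. the drift has been drawn out of the bore (y of drift_tip in the frame of bore_mouth below -0.003 m), for 0.1 s.
At the end, for the whole second after the job is handed in: The dowel is at rest in the tray (its centre within the tray's outline and below 45 mm), and the drift, out of the bore, is at rest flat on the bench (its middle and its tip below 18 mm) (x of dowel_center in the frame of tray between -0.07 and 0.07 m and y of dowel_center in the frame of tray between -0.095 and 0.095 m and height (world z) of dowel_center below 0.045 m and height (world z) of drift_center between 0 and 0.018 m and height (world z) of drift_tip between 0 and 0.018 m and linear speed of each of dowel, drift below 0.02 m/s); the robot touches nothing.
It fails at once if the chisel is moved more than 40 mm (distance of chisel from where it was at the start of the episode above 0.04 m).
It fails at once if the offcut is moved more than 40 mm (distance of offcut from where it was at the start of the episode above 0.04 m).
It fails at once if the mallet is moved more than 40 mm (distance of mallet from where it was at the start of the episode above 0.04 m).
It also fails if it takes over 61 s, if anything falls off the work surface, if the arm or the gripper's body presses on something with over 40 N, if the wrist force passes 120 N, or if a joint passes its speed limit or range.

## Robot

A 6-joint arm with a two-finger parallel gripper is mounted at the origin on the work surface. World frame = base frame: x ahead of the robot, y to its left, z up, the work surface at z = 0. Lengths are in mm, angles in rad, forces in N, time in s.
With the tool pointing down it reaches from about 300 to 875 mm from the base axis. Payload 6.4 kg.
Tool frame: the origin (TCP) lies at the very end of the fingers, on their centre line; the grasp point (between the pads) lies bot.grip_point_offset behind it (bot.grip_point_offset is the distance from the TCP to the grasp point, in mm); z points along the fingers, y is the line along which they close (so a half turn about z gives the same grasp; the last joint's range is limited). The gripper opens to 88 mm and grips with 3 to 60 N. Pads are 18 mm wide; open, the fingers measure 123 mm over their backs; the gripper's body (75 mm by 187 mm) begins 45 mm behind the grasp point.
Start: joints at [1.017, 0.181, 1.607, -0, 1.354, -0.206], TCP at [195.966, 540.591, 216.914] pointing down, gripper open.
Joint ranges: [-2.99, 2.99], [-0.89, 2.07], [0.3, 2.58], [-1.14, 4.28], [0, 2.63], [-3.12, 3.12]. Speed limits (rad/s): [2.57, 2.57, 3.01, 3.14, 3.14, 3.14].

## Interface

Orientations are given as [roll, pitch, yaw] about the fixed x, y, z axes, in that order (R = Rz(yaw) Ry(pitch) Rx(roll)).
In Python, from workcell import bot gives the robot as it stands.
- The arm moves only by the shell command python3 -m handwheel 'ROWS' [FORCE]. ROWS is JSON, a list that holds one entry, the list of rows, each a list of 7 numbers: the finger opening in m, from 0 to 0.0881, then the shift along the tool's x, y, z in m, then the turn, a rotation vector about the tool's x, y, z in rad. A call has exactly 8 rows; each row shifts and turns the commanded pose from where the row before left it, along the tool's axes as they then stand; what a row does not reach is not made up. A row lasts 1/10 s, in which the tool goes at most 50 mm and 8.59 degrees, less where a joint would pass 70% of its speed; a pose out of reach is approached as far as the arm can. A call with a gripper value outside its range is refused whole. The fingers move at their own pace and stop on an object; FORCE is the grip in N (left out, the last holds). Time passes only in rows, so rows that do not move let the fingers close, or fill a call up. It gives the time, the measured TCP pose, the force, the opening and the grip force at its end, in the units of the state.
- bot.state(): the state, without advancing time (a new reading comes with each control period).
- bot.camera(name): name is "scene" or "top"; returns a dict with "frame" (384x512x3 uint8, blue, green, red), "depth" (384x512 float32, mm along the optical axis (not along the pixel's ray), 0 where there is no reading), "vfov" (degrees; the focal length in pixels is half the picture's height over the tangent of half this angle, whatever the lens; pixels are square), "cx", "cy" (the principal point, pixels), "eye" and "orientation" of the camera in the world. Camera axes: x right, y up, looking along -z (the intrinsics and any distortion apply to the point x, -y, -z); pixel columns grow to the right and rows downward; lengths in mm; the calibration is good to about 2 mm. A picture is of the moment at which its call begins.
- bot.hand_in(): hands the job in; it is judged then, once.
The state is a dict: "time_s": time; "joint_positions": joint angles; "dq": joint speeds; "joint_torque": joint torques, N m; "tcp_pos": TCP position; "tcp_rot": TCP orientation; "ft_force": force on the tool from outside, world axes, zero at the start; "torque": the same for the moment, N m; "finger_gap": finger opening in mm; "finger_force": force on a finger pad.
Only numpy, scipy, OpenCV 4.12 (cv2) and the standard library are available. Lean on these libraries where they do the work, as an engineer would, in place of code of your own. Each camera call takes 0.05 s, during which the arm holds its last target. There are 200 camera calls.

## Working session

There is one attempt and no reset: what is moved stays moved. The work goes in short steps, Python scripts to look and compute and a shell command to move; the robot and the scene stay as the last step left them, time stands still between calls to the robot, and variables do not carry over. Pictures are saved under pics/ and viewed, at most 10 in all, crops included, and the job is handed in when it is done.

```bash
mkdir -p pics; ls; python3 - <<'E'
from workcell import bot
import cv2,numpy as np,pickle
print(bot.grip_point_offset, bot.state())
for n in("top","scene"):
    c=bot.camera(n); pickle.dump(c,open(f"{n}0.pkl","wb"))
    cv2.imwrite(f"pics/{n}0.png",cv2.resize(c["frame"],(800,600)))
    print({k:v for k,v in c.items() if k not in("frame","depth")})
E
```

```text
pics
18.700000000000003 {'time_s': 0.0, 'joint_positions': array([ 1.01671866e+00,  1.81528043e-01,  1.60799071e+00, -2.61352347e-05,
        1.35382576e+00, -2.06275933e-01]), 'dq': array([-0.00117709, -0.00060755, -0.00154258,  0.00113139,  0.00037123,
        0.00156895]), 'joint_torque': array([ 7.36295692e-05, -4.33871126e+01, -3.41860378e+01,  7.02629657e-02,
        3.83092964e-02, -1.06080290e-04]), 'tcp_pos': array([195.6467809 , 540.07761484, 216.02585631]), 'tcp_rot': array([-3.13987271e+00, -3.33836391e-04,  2.79379628e+00]), 'ft_force': array([0.22583151, 0.24900527, 0.62211793]), 'torque': array([-0.01457142,  0.01944219, -0.00960279]), 'finger_force': 0.0, 'finger_gap': 88.08650748120245}
{'vfov': 44.06759904969981, 'cx': 256.8819391676504, 'cy': 193.77314583280184, 'eye': array([ 262.42745935,   45.93021567, 1335.44301228]), 'orientation': array([ 0.18301376,  0.00603761, -1.57381657])}
{'vfov': 51.61803406738048, 'cx': 256.2360688286526, 'cy': 193.71388484166852, 'eye': array([ 902.70343615, -695.88010579, 1077.10461905]), 'orientation': array([0.69011768, 0.01155595, 0.43817054])}
```

View pics/top0.png

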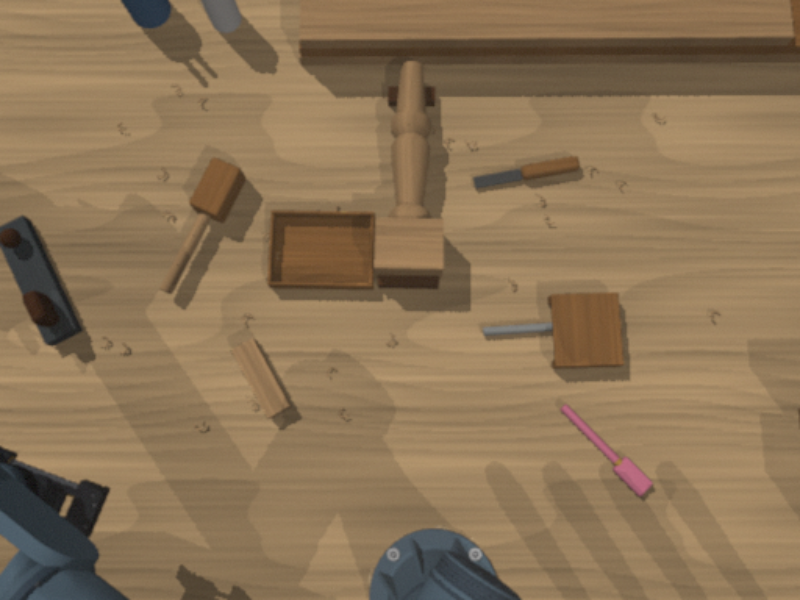

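View pics/scene0.png

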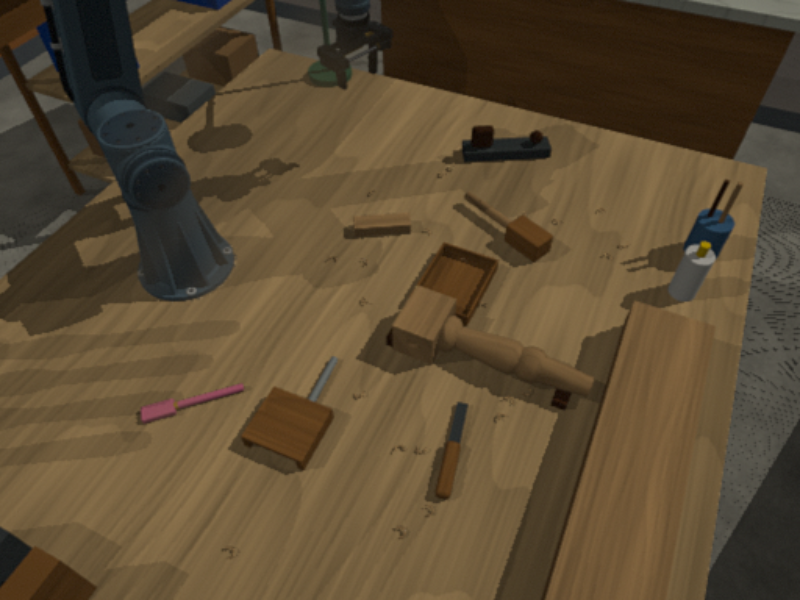

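The top view (800x600) shows x up and y left. The post block is at (409,247) with the tray at (322,250) on its +y side. The riser is at (587,330), with the steel shank showing from (485,331) to (552,328), tip towards +y. The chisel is at (527,172), and the pink look-alike at (605,450). The scene view agrees.

```bash
cat > h.py <<'E'
import numpy as np,cv2
from scipy.spatial.transform import Rotation as R
def rays(c):
    h,w=c["depth"].shape; f=h/2/np.tan(np.radians(c["vfov"]/2))
    u,v=np.meshgrid(np.arange(w),np.arange(h))
    d=np.stack([(u-c["cx"])/f,-(v-c["cy"])/f,-np.ones((h,w))],-1)
    return d@R.from_euler("xyz",c["orientation"]).as_matrix().T
def cloud(c): return c["eye"]+rays(c)*c["depth"][...,None]
def onplane(c,z):
    r=rays(c); return c["eye"]+r*((z-c["eye"][2])/r[...,2])[...,None]
def rect(p):
    (a,b),(w,h),t=cv2.minAreaRect(p[:,:2].astype(np.float32)); return np.round([a,b,w,h,t],1)
E
python3 - <<'E'
from h import *
import pickle
for n in("top","scene"):
    c=pickle.load(open(n+"0.pkl","rb")); P=cloud(c); f=c["frame"]; X,Y,Z=P[...,0],P[...,1],P[...,2]
    print(n)
    box=lambda x0,x1,y0,y1,z0,z1:(X>x0)&(X<x1)&(Y>y0)&(Y<y1)&(Z>z0)&(Z<z1)
    big=lambda m:(lambda l,s:l==1+np.argmax(s[1:,4]))(*cv2.connectedComponentsWithStats(m.astype(np.uint8))[1:3])
    bench=box(200,700,-400,400,-15,12); print("bench z",np.median(Z[bench]))
    m=big(box(350,720,-150,150,78,92)); print("block",rect(P[m]),np.median(Z[m]))
    m=big(box(250,520,-450,-100,28,44)); print("riser",rect(P[m]),np.median(Z[m]))
    Q=onplane(c,8)
    hsv=cv2.cvtColor(f,cv2.COLOR_BGR2HSV)
    g=(hsv[...,1]<60)&(Q[...,0]>300)&(Q[...,0]<480)&(Q[...,1]>-350)&(Q[...,1]<-60)&(hsv[...,2]>60)
    m=big(g); p=Q[m]; print("shank",m.sum(),rect(p),p[:,:2].min(0),p[:,:2].max(0))
    # tray rim
    m=big(box(380,680,30,280,24,40)); print("tray",rect(P[m]))
    Q=onplane(c,85)
E
```

```text
top
bench z 0.7672960104036974
block [611.8  41.1 119.9 113.8  89.1] 85.50551602118003
riser [ 455.2 -273.6  128.5  122.1    1.6] 36.64270664257947
shank 252 [ 460.  -156.1   16.4  125.     3.9] [ 449.40975997 -218.35017821] [471.88053415 -93.80529485]
tray [607.1 192.8 174.4 142.2  89.1]
scene
bench z -0.038931498016154364
block [610.5  40.5 127.2 114.9  88. ] 84.73055097125928
riser [ 453.8 -274.3  132.9  121.8    1. ] 35.465820808591616
shank 147 [ 457.8 -145.8   16.2  110.7    3.2] [ 447.97405995 -200.82208124] [468.56557246 -90.6125228 ]
tray [661.4 189.1 176.7  30.1  88.3]
```

```bash
python3 - <<'E'
from h import *
import pickle
for n in("top","scene"):
    c=pickle.load(open(n+"0.pkl","rb")); P=cloud(c); f=c["frame"]; X,Y,Z=P[...,0],P[...,1],P[...,2]
    print(n)
    top=(abs(Z-85)<5)&(X>540)&(X<670)&(Y>-40)&(Y<120)
    p=P[top]
    def edge(a,b,lo,hi,sgn):  # extreme of b per bin of a
        bins=np.arange(lo,hi,4); A=[];B=[]
        for s in bins:
            q=p[(p[:,a]>=s)&(p[:,a]<s+4)]
            if len(q): A.append(s+2);B.append((q[:,b]*sgn).max()*sgn)
        k=np.polyfit(A,B,1); return np.round([k[0],np.polyval(k,(lo+hi)/2),(lo+hi)/2,np.std(B-np.polyval(k,A))],3)
    print("-x edge",edge(1,0,-10,92,-1)); print("-y edge",edge(0,1,565,640,-1)); print("+y edge",edge(0,1,565,640,1))
    for y in(0,40,80): print("x range at y",y,np.percentile(p[abs(p[:,1]-y)<4][:,0],[0,100]).round(1))
    hsv=cv2.cvtColor(f,cv2.COLOR_BGR2HSV)
    Q=onplane(c,10)
    g=(hsv[...,1]<60)&(Q[...,0]>440)&(Q[...,0]<475)&(Q[...,1]>-350)&(Q[...,1]<-60)&(hsv[...,2]>60)
    q=Q[g]; ys=np.arange(-205,-98,5); xs=[np.mean(q[abs(q[:,1]-y)<4][:,0]) for y in ys]
    k=np.polyfit(ys,xs,1); print("shank dx/dy",k[0],"x at -150",np.polyval(k,-150),"y range",q[:,1].min(),q[:,1].max(), np.std(xs-np.polyval(k,ys)))
    print("shank depth z", np.percentile(P[g][:,2],[10,50,90]))
E
```

```text
top
-x edge [1.4000e-02 5.5607e+02 4.1000e+01 6.6300e-01]
-y edge [-6.2000e-02 -1.7154e+01  6.0250e+02  8.1200e-01]
+y edge [-5.5000e-02  9.9846e+01  6.0250e+02  1.0070e+00]
x range at y 0 [554.1 643.5]
x range at y 40 [556.2 667.1]
x range at y 80 [556.4 646.3]
shank dx/dy -0.06636793016818265 x at -150 459.42162006082765 y range -217.9519985689436 -93.59476150400019 0.563802976952067
shank depth z [ 9.88274691 15.3011723  19.40239334]
scene
-x edge [2.00000e-02 5.56194e+02 4.10000e+01 1.63200e+00]
-y edge [-1.1000e-02 -1.9251e+01  6.0250e+02  1.3140e+00]
+y edge [-1.6000e-02  9.9812e+01  6.0250e+02  2.1380e+00]
x range at y 0 [552.  643.5]
x range at y 40 [552.9 663.7]
x range at y 80 [556.4 644.2]
shank dx/dy -0.064907416110894 x at -150 458.81828190493025 y range -201.74819832467801 -91.74481157668811 0.4928886848077571
shank depth z [10.16692618 13.72807007 16.86594987]
```

```bash
cat >> h.py <<'E'
def delta(target,yaw):
    from workcell import bot
    s=bot.state(); r=R.from_euler("xyz",s["tcp_rot"])
    g=R.from_euler("xyz",[np.pi,0,yaw])
    print("t",round(s["time_s"],2),"tcp",s["tcp_pos"].round(1),"rot",s["tcp_rot"].round(3),"F",s["ft_force"].round(1),"gap",round(s["finger_gap"],1))
    print("tool shift if turned first(goal axes)",g.inv().apply(np.array(target)-s["tcp_pos"]).round(1),"now axes",r.inv().apply(np.array(target)-s["tcp_pos"]).round(1),"turn",(r.inv()*g).as_rotvec().round(4))
E
python3 -m handwheel '[[[0.088,0,0,0,0,0,0.145],[0.088,0,0,0,0,0,0.145],[0.088,0,0,0,0,0,0.145],[0.088,0,0,0,0,0,0.145],[0.088,0,0,0,0,0,0.145],[0.088,0,0,0,0,0,0.145],[0.088,0,0,0,0,0,0.145],[0.088,0,0,0,0,0,0.142]]]' 20
python3 - <<'E'
from h import *
import pickle
delta([461.5,-192,60],1.637)
c=pickle.load(open("top0.pkl","rb")); P=cloud(c); X,Y,Z=P[...,0],P[...,1],P[...,2]
# spindle ridge line, tray walls
for x in range(660,960,20):
    m=(abs(X-x)<4)&(abs(Y-40)<60)&(Z>45)
    if m.any(): print(x,Y[m].min().round(1),Y[m].max().round(1),Z[m].max().round(0),end=" | ")
print()
for y in range(110,285,12):
    m=(abs(Y-y)<3)&(Z>22)&(Z<40)&(X>500)&(X<720)
    if m.any(): print(y,X[m].min().round(1),X[m].max().round(1),end=" | ")
E
```

```text
time_s: 0.9
tcp_pos: [195.8, 540.3, 216.4]
tcp_rot: [-3.141, 0.001, 1.631]
ft_force: [0.0, -0.6, 0.3]
finger_gap: 88.3
finger_force: 0.0
t 0.9 tcp [195.8 540.3 216.4] rot [-3.141e+00  1.000e-03  1.631e+00] F [ 0.  -0.6  0.3] gap 88.3
tool shift if turned first(goal axes) [-748.3  216.7  156.4] now axes [-746.8  221.4  156.9] turn [-0.0006  0.0008 -0.0062]
660 4.4 77.3 86.0 | 680 18.3 63.4 72.0 | 700 15.2 63.3 73.0 | 720 12.2 66.2 74.0 | 740 9.3 69.1 79.0 | 760 6.1 68.9 83.0 | 780 3.0 71.9 80.0 | 800 6.1 68.9 81.0 | 820 2.7 71.8 82.0 | 840 2.7 71.8 85.0 | 860 11.1 63.2 77.0 | 880 10.9 60.2 74.0 | 900 10.8 60.2 74.0 | 920 13.5 57.2 72.0 | 940 16.3 54.2 69.0 | 
110 534.7 675.4 | 122 535.4 674.6 | 134 536.2 675.5 | 146 536.3 674.4 | 158 537.5 677.0 | 170 536.9 675.2 | 182 537.7 675.8 | 194 537.1 675.6 | 206 537.6 675.2 | 218 538.1 675.6 | 230 538.1 676.3 | 242 538.3 674.8 | 254 537.3 676.5 | 266 539.4 676.9 | 278 539.3 679.6 |
```

```bash
for i in 1 2 3; do python3 -m handwheel '[[[0.088,-0.0311,0.0091,0.004,0,0,0],[0.088,-0.0311,0.0091,0.004,0,0,0],[0.088,-0.0311,0.0091,0.004,0,0,0],[0.088,-0.0311,0.0091,0.004,0,0,0],[0.088,-0.0311,0.0091,0.004,0,0,0],[0.088,-0.0311,0.0091,0.004,0,0,0],[0.088,-0.0311,0.0091,0.004,0,0,0],[0.088,-0.0311,0.0091,0.004,0,0,0]]]' | sed -n 2,4p; done
python3 - <<'E'
from h import *
import pickle
delta([461.5,-192,3],1.637)
c=pickle.load(open("scene0.pkl","rb"))
cv2.imwrite("pics/crop.png",cv2.resize(c["frame"][170:245,235:310],(600,600),interpolation=cv2.INTER_CUBIC))
P=cloud(c); Z=P[...,2]; np.set_printoptions(suppress=True)
print(P[226,262].round(),P[210,262].round())
E
```

```text
tcp_pos: [285.0, 295.8, 184.5]
tcp_rot: [-3.141, 0.0, 1.637]
ft_force: [0.2, -0.5, -0.7]
tcp_pos: [374.1, 52.4, 152.6]
tcp_rot: [3.142, -0.0, 1.637]
ft_force: [-0.2, 0.1, 0.6]
tcp_pos: [463.1, -191.0, 120.3]
tcp_rot: [-3.141, -0.0, 1.637]
ft_force: [-0.5, 0.6, 0.1]
t 3.3 tcp [ 463.1 -191.   120.3] rot [-3.141 -0.     1.637] F [-0.5  0.6  0.1] gap 87.9
tool shift if turned first(goal axes) [ -0.9  -1.7 117.3] now axes [ -1.   -1.6 117.4] turn [-0.0006 -0.0005 -0.0005]
[593. -19.  10.] [589. -10.  83.]
```

View pics/crop.png

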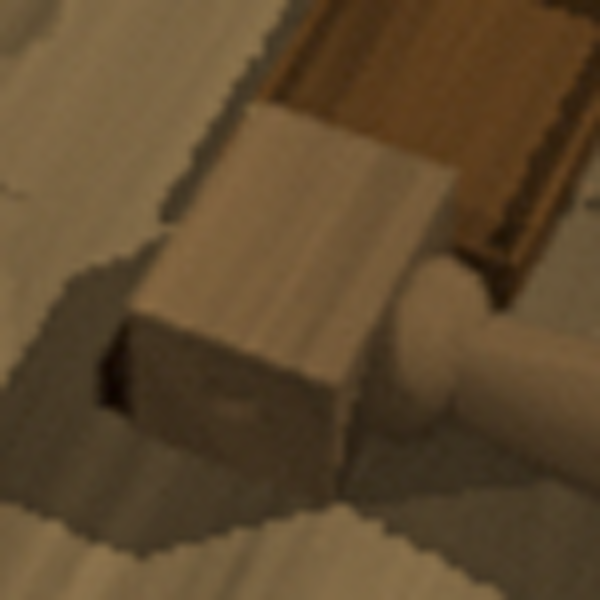

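The crop (8x, origin 235,170) shows the -y face with corners at (131,315), (338,385), (335,500) and (135,415), and the bore as a faint patch near (237,405). I'll cast these onto the face plane while lowering to the shank.

```bash
python3 -m handwheel '[[[0.06,0,-0.0016,0.022,0,0,0],[0.06,0,0,0.022,0,0,0],[0.06,0,0,0.022,0,0,0],[0.06,0,0,0.020,0,0,0],[0.06,0,0,0.018,0,0,0],[0.06,0,0,0.008,0,0,0],[0.06,0,0,0.005,0,0,0],[0.06,0,0,0,0,0,0]]]' 40 
python3 -m handwheel '[[[0.0,0,0,0,0,0,0],[0.0,0,0,0,0,0,0],[0,0,0,0,0,0,0],[0,0,0,0,0,0,0],[0,0,0,0,0,0,0],[0,0,0,0,0,0,0],[0,0,0,0,0,0,0],[0,0,0,0,0,0,0]]]' 40
python3 - <<'E'
from h import *
import pickle
c=pickle.load(open("scene0.pkl","rb")); e=c["eye"]; h=384; f=h/2/np.tan(np.radians(c["vfov"]/2)); M=R.from_euler("xyz",c["orientation"]).as_matrix()
for n,(a,b) in dict(TL=(131,315),TR=(338,385),BR=(335,500),BL=(135,415),bore=(237,405)).items():
    u=235+(a+.5)/8-.5; v=170+(b+.5)/8-.5
    d=M@np.array([(u-c["cx"])/f,-(v-c["cy"])/f,-1])
    nrm=np.array([.021,1,0]); t=nrm@(np.array([600.5,-18.5,0])-e)/(nrm@d); print(n,(e+t*d).round(1))
E
```

```text
time_s: 4.1
tcp_pos: [461.4, -189.8, 3.7]
tcp_rot: [-3.141, -0.0, 1.637]
ft_force: [-0.7, -0.5, -0.9]
finger_gap: 59.9
finger_force: 0.0
time_s: 4.9
tcp_pos: [461.5, -189.9, 3.9]
tcp_rot: [-3.141, -0.0, 1.637]
ft_force: [1.5, -0.7, 0.4]
finger_gap: 0.2
finger_force: 0.0
TL [553.6 -17.5  78.2]
TR [643.2 -19.4  84.8]
BR [644.3 -19.4   6.7]
BL [553.8 -17.5  10.5]
bore [600.2 -18.5  45.6]
```

```bash
python3 - <<'E'
from workcell import bot
import cv2,pickle
a=bot.camera("scene");b=bot.camera("top")
pickle.dump((a,b),open("c1.pkl","wb"))
A=cv2.resize(a["frame"][190:340,120:320],(800,600)); cv2.imwrite("pics/c1.png",A)
E
```

```text
(no output)
```

View pics/c1.png

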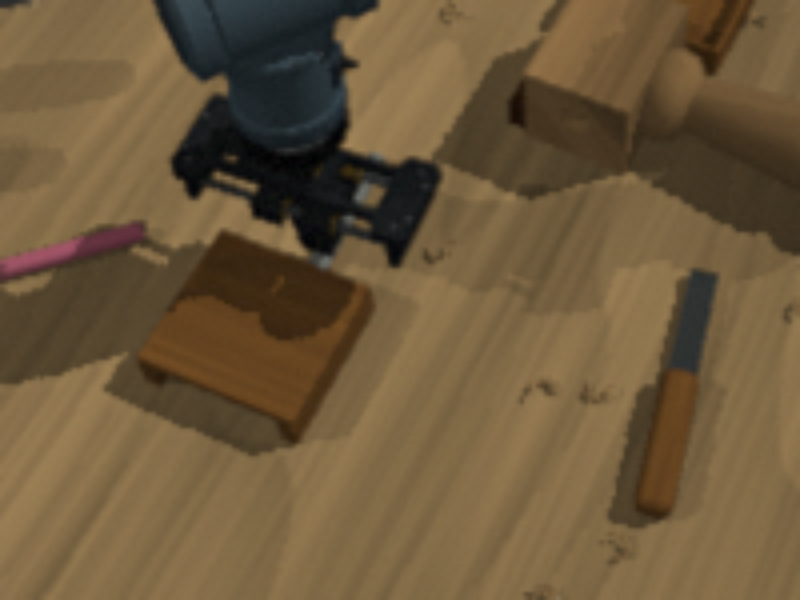

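The crop shows the fingers closed at (320,235). A bright bit of shank lies just in front at (320,258), so the drift is still near its start but not held. I'll look from the top.

```bash
python3 - <<'E'
import cv2,pickle,numpy as np
from h import *
a,b=pickle.load(open("c1.pkl","rb")); t=pickle.load(open("top0.pkl","rb"))
A=np.hstack([x["frame"][170:250,290:410] for x in(t,b)])
cv2.imwrite("pics/c2.png",cv2.resize(A,(800,267),interpolation=cv2.INTER_CUBIC))
E
```

```text
(no output)
```

View pics/c2.png

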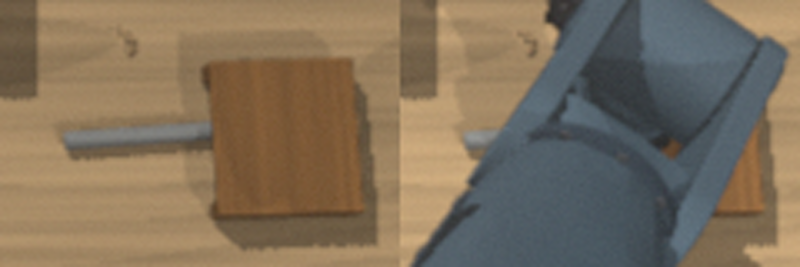

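The tip sits at the same pixel in both frames, (65,140) and (465,140), so the drift has not moved. I'll locate the fingers in the scene cloud.

```bash
python3 - <<'E'
import cv2,pickle,numpy as np
from h import *
a,b=pickle.load(open("c1.pkl","rb")); P=cloud(a); np.set_printoptions(suppress=True,linewidth=200)
hsv=cv2.cvtColor(a["frame"],cv2.COLOR_BGR2HSV)
m=(P[...,2]>6)&(P[...,2]<140)&(abs(P[...,0]-460)<110)&(abs(P[...,1]+170)<60)&((hsv[...,1]<70)|(hsv[...,2]<60))
for z in range(0,140,10):
    q=P[m&(abs(P[...,2]-z-5)<5)]
    if len(q): print(z,len(q),q[:,:2].min(0).round(),q[:,:2].max(0).round(),np.median(q[:,:2],0).round())
v,u=np.nonzero(m&(P[...,2]<60)); 
for i in range(0,len(u),max(1,len(u)//45)): print(u[i],v[i],P[v[i],u[i]].round(),a["frame"][v[i],u[i]],end=" ; ")
E
```

```text
0 2 [ 465. -167.] [ 467. -132.] [ 466. -149.]
10 32 [ 455. -205.] [ 471. -123.] [ 464. -175.]
20 5 [ 455. -199.] [ 474. -198.] [ 463. -199.]
30 97 [ 394. -230.] [ 506. -185.] [ 467. -223.]
40 15 [ 444. -228.] [ 478. -188.] [ 468. -199.]
50 3 [ 447. -202.] [ 480. -198.] [ 451. -201.]
60 3 [ 448. -204.] [ 453. -200.] [ 451. -201.]
70 2 [ 453. -194.] [ 454. -189.] [ 453. -191.]
80 2 [ 383. -196.] [ 456. -185.] [ 420. -191.]
90 34 [ 385. -227.] [ 551. -167.] [ 487. -219.]
100 142 [ 384. -230.] [ 550. -162.] [ 489. -215.]
110 134 [ 378. -230.] [ 556. -166.] [ 482. -216.]
120 181 [ 367. -230.] [ 558. -155.] [ 487. -208.]
130 494 [ 370. -229.] [ 558. -154.] [ 485. -199.]
211 235 [ 461. -123.   17.] [73 75 74] ; 212 236 [ 464. -123.   12.] [82 91 95] ; 212 237 [ 466. -126.   12.] [ 79  96 105] ; 211 238 [ 466. -132.   15.] [ 91 100 102] ; 211 239 [ 465. -132.    7.] [ 80  96 105] ; 207 244 [ 466. -157.   15.] [93 99 96] ; 194 247 [ 451. -202.   54.] [23 33 40] ; 205 248 [ 477. -185.   40.] [33 36 37] ; 176 249 [ 397. -223.   35.] [17 38 58] ; 197 249 [ 458. -200.   43.] [ 8 13  7] ; 204 249 
[... 1010 characters left out ...]
] ; 200 256 [ 468. -205.   17.] [91 96 95] ; 191 257 [ 453. -228.   36.] [21 38 56] ; 194 257 [ 461. -224.   35.] [18 38 56] ; 197 257 [ 471. -222.   39.] [10 35 56] ; 194 258 [ 462. -226.   33.] [15 37 58] ; 198 258 [ 474. -222.   36.] [19 37 59] ; 201 258 [ 482. -218.   34.] [18 38 57] ; 197 259 [ 474. -227.   37.] [18 38 59] ; 200 259 [ 479. -221.   31.] [17 37 58] ; 203 259 [ 491. -220.   39.] [18 38 59] ; 200 260 [ 483. -226.   36.] [20 39 59] ; 203 260 [ 492. -223.   38.] [17 36 56] ; 206 260 [ 498. -216.   31.] [17 36 56] ; 204 261 [ 497. -225.   39.] [16 38 58] ; 207 261 [ 503. -219.   34.] [10 32 52] ; 206 262 [ 503. -224.   37.] [18 37 56] ; 206 264 [ 506. -229.   34.] [14 37 58] ;
```

```bash
python3 -m handwheel '[[[0,0,0,-0.001,0,0,0],[0,0,0,-0.001,0,0,0],[0,0.006,0,0,0,0,0],[0,0.006,0,0,0,0,0],[0,0.006,0,0,0,0,0],[0,0.006,0,0,0,0,0],[0,0,0,0,0,0,0],[0,0,0,0,0,0,0]]]' 
cat > tip.py <<'E'
import sys
from h import *
from workcell import bot
z=float(sys.argv[1]); x0,x1,y0,y1=map(float,sys.argv[2:6])
for n in("top","scene"):
    c=bot.camera(n); Q=onplane(c,z); hsv=cv2.cvtColor(c["frame"],cv2.COLOR_BGR2HSV); P=cloud(c)
    g=(hsv[...,1]<60)&(hsv[...,2]>60)&(Q[...,0]>x0)&(Q[...,0]<x1)&(Q[...,1]>y0)&(Q[...,1]<y1)
    k,l,s,_=cv2.connectedComponentsWithStats(g.astype(np.uint8))
    if k<2: print(n,"none"); continue
    q=Q[l==1+np.argmax(s[1:,4])]; w=P[l==1+np.argmax(s[1:,4])]
    print(n,len(q),"ymax",q[:,1].max().round(1),"ymin",q[:,1].min().round(1),[(int(y),q[abs(q[:,1]-y)<4][:,0].mean().round(1)) for y in np.arange(q[:,1].max()-6,q[:,1].min()+4,-12)],"z",np.percentile(w[:,2],[25,50,75]).round(1))
    cv2.imwrite(f"pics/last_{n}.png",c["frame"])
E
python3 tip.py 10 435 485 -140 0
```

```text
time_s: 5.8
tcp_pos: [460.0, -165.7, 5.9]
tcp_rot: [3.142, 0.0, 1.637]
ft_force: [-1.2, -0.7, -0.1]
finger_gap: 0.1
finger_force: 0.0
top 269 ymax -81.9 ymin -139.5 [(-87, np.float64(440.7)), (-99, np.float64(450.7)), (-111, np.float64(459.9)), (-123, np.float64(458.1))] z [473.7 476.4 482. ]
scene 16 ymax -93.8 ymin -111.6 [(-99, np.float64(458.0))] z [11.5 13.4 14.7]
```

```bash
python3 - <<'E'
import cv2
a=cv2.imread("pics/last_scene.png")[205:275,165:255]; cv2.imwrite("pics/c3.png",cv2.convertScaleAbs(cv2.resize(a,(771,600),interpolation=cv2.INTER_CUBIC),alpha=1.8))
E
```

```text
(no output)
```

View pics/c3.png

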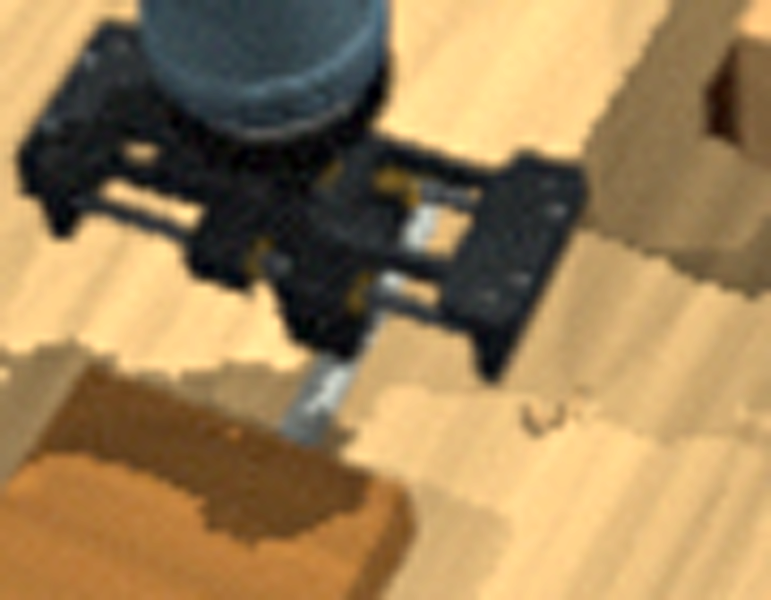

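The crop shows the closed finger block ending at about (340,350), right over the shank, which runs (300,435) to (430,215) undisturbed. I'll compare this with where the measured TCP should project.

```bash
python3 - <<'E'
import pickle; from h import *
c=pickle.load(open("c1.pkl","rb"))[0]; f=192/np.tan(np.radians(c["vfov"]/2)); M=R.from_euler("xyz",c["orientation"]).as_matrix()
def pr(p):
    q=M.T@(np.array(p)-c["eye"]); u=c["cx"]-f*q[0]/q[2]; v=c["cy"]+f*q[1]/q[2]; return ((np.array([u,v])-[165,205])*771/90).round()
for z in(0,6,20,35): print(z,"TCP",pr([460,-166,z]),"front",pr([460,-175,z]))
print("shank base top",pr([463,-213,16]),"tip",pr([456,-93,16]))
print("shank bottom",pr([463,-213,0]),"plates", pr([460+94,-204,70]), pr([366,-204,70]))
E
```

```text
0 TCP [339. 369.] front [327. 388.]
6 TCP [337. 360.] front [325. 379.]
20 TCP [333. 340.] front [320. 359.]
35 TCP [328. 317.] front [316. 337.]
shank base top [276. 451.] tip [421. 192.]
shank bottom [281. 473.] plates [501. 446.] [ 33. 253.]
```

```bash
for i in 1 2; do python3 -m handwheel '[[[0,0,0,0.0005,0,0,0],[0,0,0,0.0005,0,0,0],[0,0,0,0.0005,0,0,0],[0,0,0,0.0005,0,0,0],[0,0,0,0.0005,0,0,0],[0,0,0,0,0,0,0],[0,0,0,0,0,0,0],[0,0,0,0,0,0,0]]]' | sed -n '2p;4,5p'; done
```

```text
tcp_pos: [460.0, -165.9, 3.4]
ft_force: [-0.2, -0.0, 0.4]
finger_gap: 0.5
tcp_pos: [460.0, -166.0, 0.9]
ft_force: [-0.1, 0.3, 0.3]
finger_gap: 0.1
```

```bash
for i in 1 2; do python3 -m handwheel '[[[0,0,0,0.0005,0,0,0],[0,0,0,0.0005,0,0,0],[0,0,0,0.0005,0,0,0],[0,0,0,0.0005,0,0,0],[0,0,0,0.0005,0,0,0],[0,0,0,0,0,0,0],[0,0,0,0,0,0,0],[0,0,0,0,0,0,0]]]' | sed -n '2p;4,5p'; done
```

```text
tcp_pos: [460.0, -166.0, -1.6]
ft_force: [-0.6, -0.1, 1.3]
finger_gap: 0.4
tcp_pos: [460.0, -166.0, -4.0]
ft_force: [0.5, 0.5, 0.6]
finger_gap: 0.6
```

```bash
for i in 1 2 3; do python3 -m handwheel '[[[0,0,0,0.0005,0,0,0],[0,0,0,0.0005,0,0,0],[0,0,0,0.0005,0,0,0],[0,0,0,0.0005,0,0,0],[0,0,0,0,0,0,0],[0,0,0,0,0,0,0],[0,0,0,0,0,0,0],[0,0,0,0,0,0,0]]]' | sed -n '2p;4,5p'; done
python3 - <<'E'
from workcell import bot
import cv2
a=bot.camera("scene")["frame"][205:275,165:255]; cv2.imwrite("pics/c4.png",cv2.convertScaleAbs(cv2.resize(a,(771,600),interpolation=cv2.INTER_CUBIC),alpha=1.8))
E
```

```text
tcp_pos: [460.0, -166.0, -5.6]
ft_force: [-2.7, 0.5, 7.1]
finger_gap: 0.5
tcp_pos: [460.1, -166.0, -5.9]
ft_force: [-8.9, 4.6, 28.3]
finger_gap: 0.1
tcp_pos: [460.2, -166.1, -6.1]
ft_force: [-17.4, 8.7, 49.0]
finger_gap: 0.4
```

View pics/c4.png

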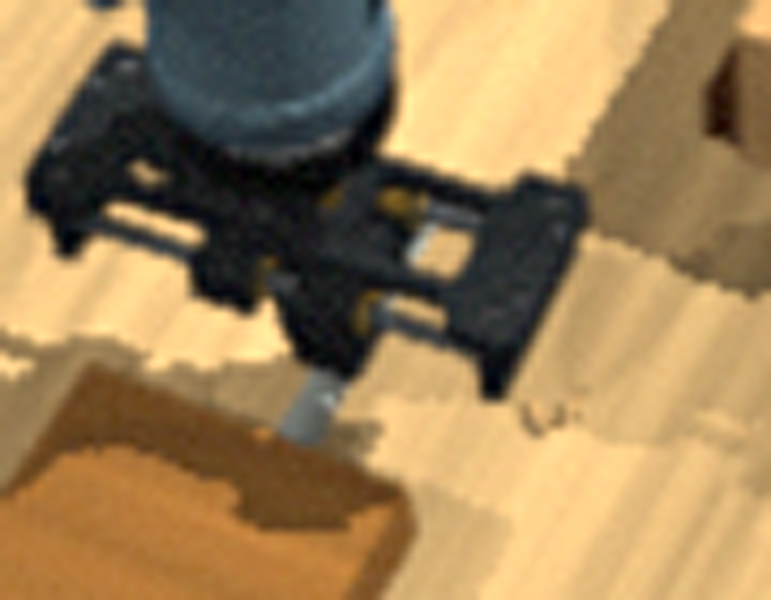

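The closed tips met the shank's top (16 mm) at a reading of about -5.3. Heights therefore read about 21 mm low: true tip z is reading + 21. I'll lift, go back along the shank, open, and come down to a true height of about 3 mm.

```bash
python3 -m handwheel '[[[0.05,0,0,-0.015,0,0,0],[0.05,0,0,-0.015,0,0,0],[0.05,-0.01,0,0,0,0,0],[0.05,-0.01,0,0,0,0,0],[0.05,-0.007,0,0,0,0,0],[0.05,0,0,0,0,0,0],[0.05,0,0,0,0,0,0],[0.05,0,0.001,0.003,0,0,0]]]' | sed -n '2p;4,5p'
python3 -m handwheel '[[[0.05,0,0,0.01,0,0,0],[0.05,0,0,0.01,0,0,0],[0.05,0,0,0.01,0,0,0],[0.05,0,0,0.003,0,0,0],[0.05,0,0,0.003,0,0,0],[0.05,0,0,0.001,0,0,0],[0.05,0,0,0,0,0,0],[0.05,0,0,0,0,0,0]]]' | sed -n '2p;4,5p'
```

```text
tcp_pos: [462.5, -192.7, 16.6]
ft_force: [-0.0, -0.1, 0.3]
finger_gap: 49.9
tcp_pos: [463.0, -193.0, -19.8]
ft_force: [-0.5, -0.2, 0.3]
finger_gap: 49.9
```

```bash
python3 -m handwheel '[[[0.05,0,0,-0.001,0,0,0],[0,0,0,0,0,0,0],[0,0,0,0,0,0,0],[0,0,0,0,0,0,0],[0,0,0,0,0,0,0],[0,0,0,0,0,0,0],[0,0,0,0,0,0,0],[0,0,0,0,0,0,0]]]' 40
```

```text
time_s: 13.95
tcp_pos: [462.6, -192.8, -19.1]
tcp_rot: [-3.141, -0.0, 1.637]
ft_force: [-1.9, -0.4, 0.7]
finger_gap: 14.6
finger_force: 40.0
```

```bash
python3 -m handwheel '[[[0,0,0,-0.002,0,0,0],[0,0.012,0,-0.001,0,0,0],[0,0.018,0,0,0,0,0],[0,0.018,0,0,0,0,0],[0,0.018,0,0,0,0,0],[0,0.018,0,0,0,0,0],[0,0.012,0,0,0,0,0],[0,0.006,0,0,0,0,0]]]' 40
python3 -m handwheel '[[[0,0,0,-0.008,0,0,0],[0,0,0,-0.012,0,0,0],[0,0,0,-0.012,0,0,0],[0,0,0,-0.007,0,0,0.03],[0,0,0,0,0,0,0.03],[0,0,0,0,0,0,0.027],[0,0,0,0,0,0,0],[0,0,0,0,0,0,0]]]' 40
python3 tip.py 58 430 490 -95 60
```

```text
time_s: 14.75
tcp_pos: [455.3, -89.0, -16.3]
tcp_rot: [-3.141, -0.001, 1.639]
ft_force: [0.4, -0.6, -3.1]
finger_gap: 14.9
finger_force: 40.0
time_s: 15.55
tcp_pos: [455.9, -91.2, 22.9]
tcp_rot: [-3.141, -0.0, 1.55]
ft_force: [0.2, 0.1, -1.4]
finger_gap: 14.7
finger_force: 40.0
top 533 ymax 6.5 ymin -95.0 [(0, np.float64(457.6)), (-11, np.float64(448.3)), (-23, np.float64(454.7)), (-35, np.float64(461.8)), (-47, np.float64(459.1)), (-59, np.float64(452.8)), (-71, np.float64(465.8)), (-83, np.float64(460.4))] z [270.1 477.8 485.6]
scene 15 ymax 5.6 ymin -8.0 [(0, np.float64(461.6))] z [53.8 56.3 57.8]
```

```bash
python3 -m handwheel '[[[0,-0.021,0,0,0,0,0],[0,-0.021,0.01,0,0,0,0],[0,0,0.03,0,0,0,0],[0,0,0.03,0,0,0,0],[0,0,0.03,0,0,0,0],[0,0,0.03,0,0,0,0],[0,0,0.0125,0,0,0,0],[0,0,0,0,0,0,0]]]' 40
python3 tip.py 58 570 630 -95 -20; python3 -c "
from h import *; delta([597.5,-136,23],1.5498)"
```

```text
time_s: 16.45
tcp_pos: [599.0, -136.1, 22.6]
tcp_rot: [3.141, 0.0, 1.551]
ft_force: [-0.4, -0.6, -1.0]
finger_gap: 14.7
finger_force: 40.0
top 331 ymax -36.5 ymin -95.0 [(-42, np.float64(598.1)), (-54, np.float64(589.0)), (-66, np.float64(598.4)), (-78, np.float64(600.5)), (-90, np.float64(602.8))] z [469.8 477.2 493. ]
scene 23 ymax -39.4 ymin -56.6 [(-45, np.float64(602.3))] z [53.4 54.9 56.4]
t 16.55 tcp [ 596.6 -135.6   22.1] rot [-3.14e+00 -1.00e-03  1.55e+00] F [ 0.   0.3 -2.1] gap 14.7
tool shift if turned first(goal axes) [-0.3  0.9 -0.9] now axes [-0.3  0.9 -0.9] turn [-0.0019 -0.0006  0.0004]
```

```bash
python3 -m handwheel '[[[0,0.004,0,-0.0005,0,0,0],[0,0.004,0,0,0,0,0],[0,0.004,0,0,0,0,0],[0,0.004,0,0,0,0,0],[0,0.004,0,0,0,0,0],[0,0.004,0,0,0,0,0],[0,0.004,0,0,0,0,0],[0,0.004,0,0,0,0,0]]]' 40
```

```text
time_s: 17.35
tcp_pos: [598.3, -103.6, 23.4]
tcp_rot: [3.142, -0.0, 1.55]
ft_force: [0.7, 0.5, -2.0]
finger_gap: 14.9
finger_force: 40.0
```

```bash
for i in 1 2; do python3 -m handwheel '[[[0,0.002,0,0,0,0,0],[0,0.002,0,0,0,0,0],[0,0.002,0,0,0,0,0],[0,0.002,0,0,0,0,0],[0,0.002,0,0,0,0,0],[0,0.002,0,0,0,0,0],[0,0.002,0,0,0,0,0],[0,0.002,0,0,0,0,0]]]' 50 | sed -n '2,6p'; done
```

```text
tcp_pos: [598.6, -87.9, 23.4]
tcp_rot: [3.142, 0.0, 1.55]
ft_force: [-0.1, 0.2, -1.0]
finger_gap: 14.5
finger_force: 50.0
tcp_pos: [599.9, -76.0, 24.2]
tcp_rot: [3.139, 0.006, 1.55]
ft_force: [-1.5, -14.7, -2.0]
finger_gap: 14.9
finger_force: 50.0
```

```bash
for i in 1 2; do python3 -m handwheel '[[[0,0.0024,0,0,0,0,0],[0,0.0024,0,0,0,0,0],[0,0.0024,0,0,0,0,0],[0,0.0024,0,0,0,0,0],[0,0.0024,0,0,0,0,0],[0,0.0024,0,0,0,0,0],[0,0.0024,0,0,0,0,0],[0,0.0024,0,0,0,0,0]]]' 50 | sed -n '2,6p'; done; python3 tip.py 58 570 630 -140 -20;
```

```text
tcp_pos: [600.2, -56.8, 24.2]
tcp_rot: [3.14, 0.006, 1.55]
ft_force: [-0.7, -14.5, -1.9]
finger_gap: 14.9
finger_force: 50.0
tcp_pos: [600.6, -37.5, 24.1]
tcp_rot: [3.14, 0.006, 1.55]
ft_force: [-0.0, -14.6, -2.6]
finger_gap: 14.8
finger_force: 50.0
top 620 ymax -20.0 ymin -126.1 [(-26, np.float64(597.8)), (-38, np.float64(598.9)), (-50, np.float64(599.3)), (-62, np.float64(599.5)), (-74, np.float64(598.3)), (-86, np.float64(590.4)), (-98, np.float64(602.3)), (-110, np.float64(603.2)), (-122, np.float64(609.4))] z [464.5 474.5 495.1]
scene 14 ymax -37.2 ymin -63.1 [(-43, np.float64(599.3)), (-55, np.float64(598.4))] z [57.5 58.3 59.8]
```

```bash
python3 -m handwheel '[[[0,0.002,0,0,0,0,0],[0,0.0025,0,0,0,0,0],[0,0,0,0,0,0,0],[0,-0.002,0,0.001,0,0,0],[0,-0.0015,0,0.001,0,0,0],[0,0,0,0.001,0,0,0],[0,0,0,0.001,0,0,0],[0,0,0,0,0,0,0]]]' 50
python3 -m handwheel '[[[0.03,0,0,0,0,0,0],[0.05,0,0,0,0,0,0],[0.05,0,0,0,0,0,0],[0.05,0,0,-0.015,0,0,0],[0.05,-0.01,0,-0.02,0,0,0],[0.05,-0.02,0,0,0,0,0],[0.06,-0.02,0,0,0,0,0],[0.06,-0.02,0,0,0,0,0]]]' 
python3 - <<'E'
from h import *
from workcell import bot
import pickle
for n in("scene","top"):
    c=bot.camera(n); pickle.dump(c,open(n+"2.pkl","wb")); P=cloud(c)
    m=(abs(P[...,0]-599)<25)&(P[...,1]<-22)&(P[...,1]>-150)&(P[...,2]>30)&(P[...,2]<64)
    for y in range(-145,-20,8):
        q=P[m&(abs(P[...,1]-y)<4)]
        if len(q): print(n,y,len(q),"x",q[:,0].min().round(1),q[:,0].max().round(1),"z",np.percentile(q[:,2],[20,50,80]).round(1))
cv2.imwrite("pics/s2.png",cv2.resize(pickle.load(open("scene2.pkl","rb"))["frame"][180:270,200:320],(800,600),interpolation=cv2.INTER_CUBIC))
E
```

```text
time_s: 21.45
tcp_pos: [599.8, -32.7, 19.6]
tcp_rot: [-3.142, 0.0, 1.55]
ft_force: [-1.8, -2.6, -0.1]
finger_gap: 14.7
finger_force: 50.0
time_s: 22.25
tcp_pos: [598.9, -103.2, 56.1]
tcp_rot: [3.14, 0.0, 1.55]
ft_force: [-0.3, 0.3, 0.0]
finger_gap: 59.6
finger_force: 0.0
scene -137 3 x 598.8 608.7 z [52.5 52.7 56.1]
scene -129 40 x 580.1 613.1 z [44.1 49.3 52.4]
scene -121 23 x 579.7 613.9 z [48.  51.4 53.8]
scene -113 27 x 579.9 614.7 z [49.5 52.2 55.7]
scene -105 24 x 579.3 614.7 z [47.5 52.  55.2]
scene -97 25 x 581.7 614.0 z [47.9 51.8 54.4]
scene -89 24 x 581.8 613.5 z [48.8 51.2 53.9]
scene -81 24 x 580.7 614.3 z [48.8 52.4 54.5]
scene -73 16 x 580.7 605.5 z [50.1 52.7 54.3]
scene -65 2 x 591.2 593.9 z [50.4 50.5 50.7]
scene -57 5 x 592.1 602.2 z [50.9 52.  55.3]
scene -49 3 x 596.5 600.4 z [50.2 50.5 51.4]
scene -33 5 x 594.3 603.0 z [50.5 51.5 52.7]
scene -25 7 x 591.2 602.0 z [49.6 52.3 54.8]
```

View pics/s2.png

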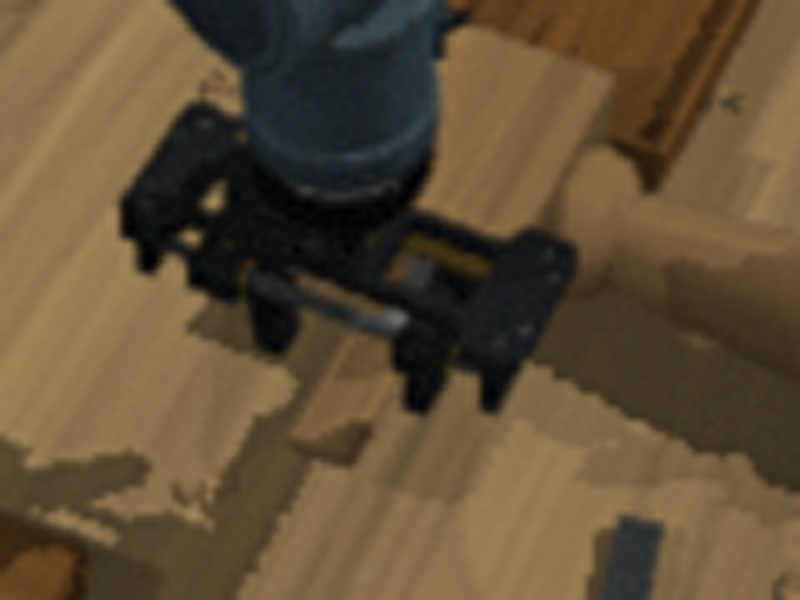

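The crop shows the drift resting level in the bore with its flat handle between the open fingers. Its end is at (330,445), which is y about -135, and its top is at about 53 mm. Next I go down and take the handle.

```bash
python3 -m handwheel '[[[0.06,0,-0.001,0.01,0,0,0],[0.06,0,0,0.01,0,0,0],[0.06,0,0,0.01,0,0,0],[0.06,0,0,0.008,0,0,0],[0.06,0,0,0.003,0,0,0],[0.06,0,0,0,0,0,0],[0,0,0,0,0,0,0],[0,0,0,0,0,0,0]]]' 60
python3 -m handwheel '[[[0,0,0,0,0,0,0],[0,0,0,0,0,0,0],[0,0,0,-0.001,0,0,0],[0,0.002,0,-0.001,0,0,0],[0,0.002,0,0,0,0,0],[0,0.002,0,0,0,0,0],[0,0.002,0,0,0,0,0],[0,0.002,0,0,0,0,0]]]' 60
```

```text
time_s: 23.15
tcp_pos: [597.7, -102.7, 13.9]
tcp_rot: [3.141, 0.0, 1.55]
ft_force: [0.4, 0.6, 0.5]
finger_gap: 46.1
finger_force: 0.0
time_s: 23.95
tcp_pos: [598.3, -96.8, 16.3]
tcp_rot: [3.139, 0.006, 1.55]
ft_force: [-1.5, -15.0, -2.0]
finger_gap: 34.6
finger_force: 60.0
```

```bash
for i in 1 2; do python3 -m handwheel '[[[0,0.0022,0,0,0,0,0],[0,0.0022,0,0,0,0,0],[0,0.0022,0,0,0,0,0],[0,0.0022,0,0,0,0,0],[0,0.0022,0,0,0,0,0],[0,0.0022,0,0,0,0,0],[0,0.0022,0,0,0,0,0],[0,0.0022,0,0,0,0,0]]]' 60| sed -n '2,6p'; done
cat > dow.py <<'E'
from h import *
from workcell import bot
for n in("top","scene"):
    c=bot.camera(n); P=cloud(c); cv2.imwrite(f"pics/d_{n}.png",c["frame"])
    m=(P[...,0]>546)&(P[...,0]<668)&(P[...,1]>100)&(P[...,1]<275)&(P[...,2]>13)&(P[...,2]<75)
    k,l,s,_=cv2.connectedComponentsWithStats(m.astype(np.uint8))
    for i in range(1,k):
        if s[i,4]>15: q=P[l==i]; print(n,s[i,4],rect(q),"z",np.percentile(q[:,2],[10,50,90]).round(1))
E
python3 dow.py
```

```text
tcp_pos: [598.6, -79.1, 16.2]
tcp_rot: [3.14, 0.006, 1.55]
ft_force: [-1.0, -15.6, -1.4]
finger_gap: 34.1
finger_force: 60.0
tcp_pos: [598.2, -57.1, 15.5]
tcp_rot: [3.142, 0.0, 1.55]
ft_force: [-1.0, -1.7, 0.3]
finger_gap: 34.5
finger_force: 60.0
top 318 [605.5 147.8 120.3  90.    1.5] z [26.2 35.7 50.5]
scene 62 [601.  165.1  20.6  58.8   1.1] z [23.9 31.3 38.5]
scene 28 [655.8 107.1   9.7  22.8  80. ] z [18.  25.9 32.3]
```

```bash
python3 -m handwheel '[[[0,0,0,0,0,0,0],[0,0,0,0,0,0,0],[0,0,0,0,0,0,0],[0,0,0,0,0,0,0],[0,0,0,0,0,0,0],[0,0,0,0,0,0,0],[0,0,0,0,0,0,0],[0,0,0,0,0,0,0]]]' 60| sed -n '2,4p'
python3 - <<'E'
from h import *
from workcell import bot
for n in("top","scene"):
    c=bot.camera(n); P=cloud(c); cv2.imwrite(f"pics/d_{n}.png",c["frame"])
    for y in range(100,230,8):
        q=P[(abs(P[...,1]-y)<4)&(abs(P[...,0]-603)<35)&(P[...,2]<75)]
        if len(q): i=q[:,2].argmax(); print(n,y,len(q),"maxz",q[i].round(1),"n>14",(q[:,2]>14).sum(),"medx",np.median(q[q[:,2]>14][:,0]) if (q[:,2]>14).any() else "")
E
```

```text
tcp_pos: [598.2, -57.4, 15.4]
tcp_rot: [-3.141, -0.0, 1.55]
ft_force: [0.1, 0.7, 0.2]
top 108 62 maxz [597.2 105.   58.5] n>14 61 medx 595.9430413703328
top 116 55 maxz [595.5 114.7  31.6] n>14 16 medx 598.0301806182492
top 124 69 maxz [604.2 123.3  31.9] n>14 21 medx 599.2746444356912
top 132 59 maxz [595.4 131.7  32.2] n>14 21 medx 599.3737964351808
top 140 67 maxz [601.6 143.2  31. ] n>14 21 medx 599.9740237268034
top 148 64 maxz [595.4 151.5  32.6] n>14 16 medx 600.468446143929
top 156 68 maxz [598.4 157.2  32.5] n>14 19 medx 598.790207401617
top 164 61 maxz [592.7 162.8  32.2] n>14 21 medx 599.458539608521
top 172 64 maxz [602.1 168.8  29.8] n>14 21 medx 599.6781564681839
top 180 70 maxz [598.5 182.7  32.4] n>14 22 medx 598.8673728625324
top 188 66 maxz [599.  191.4  30.9] n>14 18 medx 601.2083263588834
top 196 57 maxz [598.  192.2  23.3] n>14 2 medx 596.5468121422482
top 204 60 maxz [627.4 202.4  13. ] n>14 0 medx 
top 212 67 maxz [568.4 210.   12.4] n>14 0 medx 
top 220 69 maxz [604.2 222.4  11.1] n>14 0 medx 
top 228 66 maxz [607.3 228.2  10.7] n>14 0 medx 
scene 132 1 maxz [636.1 135.7   8.7] n>14 0 medx 
scene 140 2 maxz [637.6 141.6   8.4] n>14 0 medx 
scene 148 8 maxz [603.  150.1  30.5] n>14 5 medx 602.9647243571394
scene 156 14 maxz [597.8 153.5  29.7] n>14 8 medx 602.428135648225
scene 164 25 maxz [600.8 164.6  30.1] n>14 12 medx 601.2947586692826
scene 172 37 maxz [600.4 174.6  30.2] n>14 14 medx 602.5158065366993
scene 180 31 maxz [598.9 178.1  31.1] n>14 8 medx 605.8945667152203
scene 188 33 maxz [596.5 184.2  29. ] n>14 11 medx 602.7060991790847
scene 196 25 maxz [597.3 192.1  26.6] n>14 1 medx 597.2750235758349
scene 204 22 maxz [631.9 203.3   9.9] n>14 0 medx 
scene 212 29 maxz [592.4 215.6  11.1] n>14 0 medx 
scene 220 33 maxz [613.7 220.3  10.8] n>14 0 medx 
scene 228 28 maxz [603.5 226.6  10.5] n>14 0 medx
```

The dowel lies flat in the tray, y 112 to 193, with its top at about 30 mm. Now I draw the drift out.

```bash
for i in 1 2 3; do python3 -m handwheel '[[[0,-0.0065,0,0,0,0,0],[0,-0.0065,0,0,0,0,0],[0,-0.0065,0,0,0,0,0],[0,-0.0065,0,0,0,0,0],[0,-0.0065,0,0,0,0,0],[0,-0.0065,0,0,0,0,0],[0,-0.0065,0,0,0,0,0],[0,-0.0065,0,0,0,0,0]]]' 60 | sed -n '1,5p'; done; python3 tip.py 55 575 625 -160 -5
python3 - <<'E'
import cv2
cv2.imwrite("pics/s3.png",cv2.resize(cv2.imread("pics/last_scene.png")[180:285,190:330],(800,600),interpolation=cv2.INTER_CUBIC))
E
```

```text
time_s: 27.35
tcp_pos: [597.1, -110.0, 15.4]
tcp_rot: [-3.142, 0.0, 1.55]
ft_force: [0.2, 0.9, -0.4]
finger_gap: 34.3
time_s: 28.15
tcp_pos: [596.0, -161.9, 15.4]
tcp_rot: [-3.142, -0.0, 1.55]
ft_force: [0.4, 0.3, -1.8]
finger_gap: 34.5
time_s: 28.95
tcp_pos: [594.9, -213.9, 15.4]
tcp_rot: [-3.142, 0.0, 1.55]
ft_force: [-0.9, 0.2, -1.4]
finger_gap: 33.8
top 310 ymax -44.9 ymin -159.8 [(-50, np.float64(595.9)), (-62, np.float64(596.8)), (-74, np.float64(595.8)), (-86, np.float64(595.8)), (-98, np.float64(596.1)), (-110, np.float64(595.7)), (-122, np.float64(595.6)), (-134, np.float64(591.7)), (-146, np.float64(590.3))] z [ 48.6  52.1 456.2]
scene 134 ymax -50.5 ymin -145.9 [(-56, np.float64(600.5)), (-68, np.float64(600.3)), (-80, np.float64(600.1)), (-92, np.float64(599.1)), (-104, np.float64(599.7)), (-116, np.float64(598.8)), (-128, np.float64(599.3)), (-140, np.float64(599.1))] z [47.4 49.6 51.8]
```

View pics/s3.png

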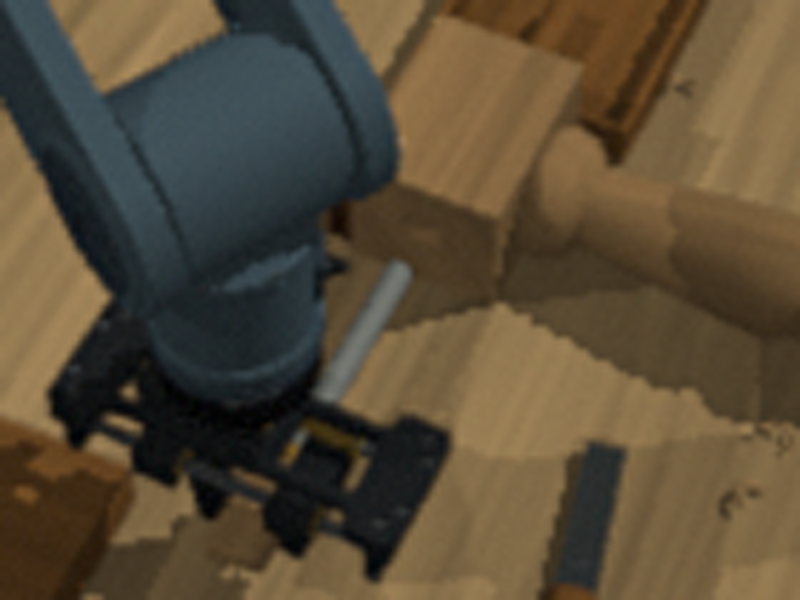

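The crop shows the drift fully out and level, its tip at (405,270) clear of the post. I'll lower it and release.

```bash
python3 -m handwheel '[[[0,0,0,0.008,0,0,0],[0,0,0,0.008,0,0,0],[0,0,0,0.008,0,0,0],[0,0,0,0.004,0,0,0],[0,0,0,0.003,0,0,0],[0,0,0,0.002,0,0,0],[0,0,0,0.001,0,0,0],[0,0,0,0,0,0,0]]]' 60
python3 -m handwheel '[[[0.036,0,0,0,0,0,0],[0.04,0,0,0,0,0,0],[0.045,0,0,0,0,0,0],[0.055,0,0,0,0,0,0],[0.055,0,0,0,0,0,0],[0.055,0,0,0,0,0,0],[0.055,0,0,-0.02,0,0,0],[0.055,0,0,-0.03,0,0,0]]]' 20
python3 -m handwheel '[[[0.055,0,0,-0.03,0,0,0],[0.055,0,0,-0.03,0,0,0],[0.055,-0.03,-0.02,-0.02,0,0,0],[0.055,-0.03,-0.03,0,0,0,0],[0.055,-0.03,-0.03,0,0,0,0],[0.055,-0.03,-0.03,0,0,0,0],[0.055,0,-0.03,0,0,0,0],[0.055,0,0,0,0,0,0]]]' 20
python3 tip.py 12 570 620 -190 -20; python3 dow.py
```

```text
time_s: 29.85
tcp_pos: [595.0, -213.4, -18.4]
tcp_rot: [3.142, 0.0, 1.55]
ft_force: [-0.9, 0.4, -1.5]
finger_gap: 34.1
finger_force: 60.0
time_s: 30.65
tcp_pos: [593.1, -212.4, 29.7]
tcp_rot: [-3.137, -0.002, 1.55]
ft_force: [0.3, -0.4, 0.3]
finger_gap: 55.2
finger_force: 0.0
time_s: 31.45
tcp_pos: [449.3, -330.8, 110.9]
tcp_rot: [-3.14, -0.001, 1.546]
ft_force: [0.2, 0.3, -0.0]
finger_gap: 55.0
finger_force: 0.0
top 233 ymax -45.0 ymin -171.5 [(-50, np.float64(600.3)), (-62, np.float64(600.8)), (-74, np.float64(600.2)), (-86, np.float64(598.9)), (-98, np.float64(599.5)), (-110, np.float64(599.5)), (-122, np.float64(599.4)), (-134, np.float64(599.4)), (-146, np.float64(599.3)), (-158, np.float64(598.2))] z [12.4 14.7 17.2]
scene 170 ymax -51.7 ymin -169.6 [(-57, np.float64(600.8)), (-69, np.float64(599.9)), (-81, np.float64(600.4)), (-93, np.float64(600.7)), (-105, np.float64(599.7)), (-117, np.float64(599.4)), (-129, np.float64(599.1)), (-141, np.float64(599.6)), (-153, np.float64(599.3))] z [11.6 13.8 15.6]
top 303 [595.9 126.4 100.  109.9  34. ] z [22.1 28.2 33.9]
scene 57 [600.2 169.8  46.   20.6  89.3] z [20.4 25.7 29.4]
scene 26 [655.5 105.7   8.   23.4  80.9] z [18.1 29.4 32.9]
```

```bash
python3 -m handwheel '[[[0.055,0,0,0,0,0,0],[0.055,0,0,0,0,0,0],[0.055,0,0,0,0,0,0],[0.055,0,0,0,0,0,0],[0.055,0,0,0,0,0,0],[0.055,0,0,0,0,0,0],[0.055,0,0,0,0,0,0],[0.055,0,0,0,0,0,0]]]' >/dev/null; python3 -c "
from workcell import bot; print(bot.hand_in())"
```

```text
the job is handed in; nothing more can be done
None
```

I drove the dowel through the post into the tray, drew the drift out and laid it flat on the bench, and handed the job in at about 32.5 s of the 61 s; the hand-in gave no verdict.

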